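# Blank off the open air port on the leak-test manifold

## Task

Take the blanking plug with the slim head out of the rack and push it straight down into the one open push-in fitting on the air manifold, firmly but without ramming it, until it has gone past the grip inside and is home. Then give the plug a gentle upward tug, just firm enough (about 10 N) to feel it held and lift the fitting's sprung collar a little, not up to its stop; let go and leave it there upright. Leave the thick-headed plug and the silencer in the rack and do not disturb the loose things lying about.

Things in the scene. Friction and masses are not known exactly. Their poses are not given: they have to be found in the camera images.
- plug_centre (a point): The plug to fit: upright, plain metal, 82 mm long, about 90 g; point on its axis half-way up, 41 mm above its nose. z up along it. From the nose: cone from 10 mm to 18 mm diameter over 12 mm (the bead), narrowing to 12 mm at 14.5 mm, 12 mm stem up to 46 mm, then the cylindrical head, 25 mm diameter, 36 mm high. It hangs nose down in a rack hole, the head's underside on the rack top.
- plug_head (a point): Point on the axis of that plug's head, 70 mm above its nose, 24 mm above the head's underside and 12 mm below its top: a good height to grip it.
- plug_nose (a point): Centre of the flat nose of that plug (its lower end). z axis up along the plug.
- bigplug_centre (a point): The other plug in the rack, to be left there: same length and stem, but its head is 36 mm in diameter. Point on its axis, 41 mm above its nose.
- rack: Black block 70 x 230 x 55 mm high, fixed, three 19.5 mm through holes in a row along its own y, 75 mm apart (the middle one at its centre); origin under its centre. The plug, the thick-headed plug and the silencer stand in them in any order.
- manifold: Aluminium bar 60 x 250 x 30 mm high, fixed; origin under its centre, long along its own y. Three upright brass fittings stand on it, 80 mm apart along its y (the middle one at its centre). One is open; two are already blanked by plugs like this one that cannot be moved (heads 25 mm diameter, tops 120 mm above the table).
- fitting: The open fitting: upright brass tube, 34 mm outside, 26 mm bore, 45 mm high, origin at the centre of its foot on the manifold, 30 mm above the table. Inside, 6 to 16 mm below the mouth, is a sprung steel collar, 20 mm bore, with four spring-loaded balls that snap in behind the bead and a floor for the nose. Push until about 15 N resist: the bead is past by then; over 20 N is ramming.
- fitting_mouth (a point): Centre of the open fitting's upper rim, 45 mm above its foot. z up. How deep the collar sits differs each time and is not measured: when the plug is home and let go, its nose is 29.5 to 40.5 mm below this point. Tell by feel: on a tug, a plug not past the grip comes up with under 5 N; a held one resists more and more. Pull to about 9 or 10 N; at 13 N the collar is on its upper stop.
- collar (a joint): Vertical travel of the sprung collar inside the open fitting, m: 0 at rest, negative pushed down (to -0.005), positive pulled up by a held plug (stop at 0.004, not to be reached). About 3.5 N per mm, either way. On the push it sinks first, then at 8 to 12 N the bead snaps past the balls. A good tug lifts it by 2.5 to 3 mm.
- tape: Roll of yellow tape standing flat, 90 mm diameter, 48 mm high, bystander; origin under its centre.
- device: Loose black electronic unit 75 x 50 x 18 mm lying flat, bystander; origin under its centre.
- screwdriver: Screwdriver lying on the table, bystander. about 200 mm long; origin under its middle.
- silencer_centre (a point): A brass exhaust silencer in the rack, to be left there: same stem as the plug, head conical, 32 mm diameter at its foot and 14 mm at the top, 32 mm high. Point on its axis, 41 mm above its nose.

How it is judged:
By the outcome, as a careful person would: the job done as asked, in the order asked, and still so for the second after the job is handed in, with the robot touching nothing.
It also fails if it takes over 54 s, if anything falls off the work surface, if the arm or the gripper's body presses on something with over 40 N, if the wrist force passes 120 N, or if a joint passes its speed limit or range.

## Robot

A 6-joint arm with a two-finger parallel gripper is mounted at the origin on the work surface. World frame = base frame: x ahead of the robot, y to its left, z up, the work surface at z = 0. Lengths are in mm, angles in rad, forces in N, time in s.
With the tool pointing down it reaches from about 350 to 875 mm from the base axis. Payload 4.2 kg.
Tool frame: the origin (TCP) lies at the very end of the fingers, on their centre line; the grasp point (between the pads) lies arm.grip_depth behind it (arm.grip_depth is the distance from the TCP to the grasp point, in mm); z points along the fingers, y is the direction in which the jaws open and shut (so a half turn about z gives the same grasp; the last joint's range is limited). The gripper opens to 85 mm and grips with 20 to 120 N. Pads are 22 mm wide; open, the fingers measure 114 mm over their backs; the gripper's body (76 mm by 85 mm) begins 54 mm behind the grasp point. The pads swing forward as they close: fully open they stand 13 mm farther back than shut.
Start: joints at [1.36, 0.385, 0.008, 0, -1.194, -0.259], TCP at [282.909, 557.281, 231.312] pointing down, gripper open.
Joint ranges: [-3.14, 3.14], [-1.21, 2.06], [-1.07, 1.41], [-3.16, 2.05], [-2.99, -0.16], [-3.1, 3.1]. Speed limits (rad/s): [2.79, 2.79, 3.14, 3.14, 3.14, 3.14].

## Interface

Orientations are given as a unit quaternion [x, y, z, w].
In Python, from bench import arm, optics, workorder gives the robot as it stands. The module is installed in compiled form; this text tells all that it offers.
- The arm moves only by the tool play_rows, never from a script. Its arguments are lists of equal length, an entry for each row: "travel": the shift along the tool's x, y, z in m, a list of three; "rotation": the turn, a rotation vector about the tool's x, y, z in rad, a list of three; "grip": the opening, from 0 (shut) to 1 (fully open). In form: {"travel": [[x, y, z], ...], "rotation": [[rx, ry, rz], ...], "grip": [grip, ...]}. A call has 1 to 12 rows; each row shifts and turns the commanded pose from where the row before left it, along the tool's axes as they then stand; what a row does not reach is not made up. A row lasts 1/12 s, in which the tool goes at most 41.7 mm and 7.16 degrees, less where a joint would pass 70% of its speed; a pose out of reach is approached as far as the arm can. A call is refused whole if a number of a shift passes 0.0417 or a number of a turn 0.125, either way. A call with a gripper value outside its range is refused whole. The fingers move at their own pace and stop on an object; the grip force is fixed at half the most. Time passes only in rows, so rows that do not move let the fingers close. It gives the time, the measured TCP pose, the force and the opening at its end, in the units of the state.
- arm.read_state(): the state, without advancing time (a new reading comes with each control period).
- optics.get_image(name): name is "scene" or "top"; returns a dict with "image" (384x512x3 uint8, blue, green, red), "depth" (384x512 float32, mm along the optical axis (not along the pixel's ray), 0 where there is no reading), "camera_matrix" (3x3 intrinsics, pixels), "k1" (the pictures are not rectified: a ray, as slopes to the right and down, at radius r is drawn at 1 + k1 r^2 times it, then the intrinsics apply), "R" (3x3) and "t" (3): a world point X has camera coordinates R X + t. Camera axes: x right, y down, z forward; pixel columns grow to the right and rows downward; lengths in mm; the calibration is good to about 2 mm. A picture is of the moment at which its call begins.
- workorder.job_done(): hands the job in, once; it reports no verdict.
The state is a dict: "clock": time; "joints": joint angles; "joint_vel": joint speeds; "joint_efforts": joint torques, N m; "position": TCP position; "ee_rot": TCP orientation; "contact_force": force on the tool from outside, world axes, zero at the start; "wrist_torque": the same for the moment, N m; "gripper_width": finger opening in mm.
Only numpy, scipy, OpenCV 4.12 (cv2) and the standard library are available. Lean on these libraries where they do the work, as an engineer would, in place of code of your own. Each camera call takes 0.05 s, during which the arm holds its last target. There are 200 camera calls.

## Working session

There is one attempt and no reset: what is moved stays moved. The work goes in short steps, Python scripts to look and compute and a tool call to move; the robot and the scene stay as the last step left them, time stands still between calls to the robot, and variables do not carry over. Pictures are saved under pics/ and viewed, about 8 in all and at most 12, crops included, and the job is handed in when it is done.

Besides the shell and the picture viewer there is one more tool, called after ">>>" by a JSON object that holds its "name" and its "arguments". play_rows: Moves the arm, as the interface text tells. Its arguments: {"type":"object","properties":{"travel":{"type":"array","items":{"type":"array","items":{"type":"number"}}},"rotation":{"type":"array","items":{"type":"array","items":{"type":"number"}}},"grip":{"type":"array","items":{"type":"number"}}},"required":["travel","rotation","grip"]}

```bash
mkdir -p pics; cat > h.py <<'E'
import numpy as np, cv2
from bench import arm, optics, workorder
def grab(n):
    d=optics.get_image(n); return d
def rays(d,px):
    K=np.array(d["camera_matrix"]);px=np.atleast_2d(np.array(px,float))
    u=(px-K[:2,2])/[K[0,0],K[1,1]]; v=u.copy()
    for _ in range(20): v=u/(1+d["k1"]*(v**2).sum(1,keepdims=True))
    R=np.array(d["R"]);t=np.array(d["t"]).ravel()
    return -R.T@t, np.c_[v,np.ones(len(v))]@R, v
def onplane(d,px,z):
    o,r,_=rays(d,px); return o+r*((z-o[2])/r[:,2])[:,None]
def cloud(d):
    h,w=d["depth"].shape; g=np.stack(np.meshgrid(np.arange(w),np.arange(h)),-1).reshape(-1,2)
    o,r,_=rays(d,g); return (o+r*d["depth"].reshape(-1,1)).reshape(h,w,3)
E
python3 - <<'E'
from h import *
print({k:np.round(v,3).tolist() if not isinstance(v,(int,float)) else v for k,v in arm.read_state().items()}, arm.grip_depth)
for n in("top","scene"):
    d=grab(n); cv2.imwrite(f"pics/{n}0.png",d["image"]); np.savez(f"{n}0.npz",**d)
    print(n,d["k1"],np.array(d["camera_matrix"]).tolist(),rays(d,[[256,192]])[0],(d["depth"]>0).mean())
E
```

```text
{'clock': 0.0, 'joints': [1.36, 0.386, 0.007, -0.0, -1.194, -0.259], 'joint_vel': [-0.001, 0.0, 0.001, 0.002, -0.0, -0.001], 'joint_efforts': [0.0, -39.229, 18.841, 4.186, -0.005, 0.0], 'position': [282.656, 556.766, 230.225], 'ee_rot': [0.973, -0.233, -0.0, 0.001], 'contact_force': [0.375, -0.274, -0.306], 'wrist_torque': [-0.043, -0.025, -0.029], 'gripper_width': 85.4727613854101} 18.700000000000003
top -0.05197475542515354 [[420.32793676848877, 0.0, 259.34254927156195], [0.0, 420.32793676848877, 195.75790522265294], [0.0, 0.0, 1.0]] [ 364.45530913  -28.70489322 1009.37056663] 0.995880126953125
scene -0.0888231899214992 [[397.9604486667094, 0.0, 255.6733246893388], [0.0, 397.9604486667094, 193.36055466801335], [0.0, 0.0, 1.0]] [ 888.54148563 -504.13520607  781.80334791] 0.9959665934244791
```

```bash
ls -la pics
```

```text
total 596
drwxr-xr-x 2 agent agent   4096 Dec  5 10:42 .
drwxr-xr-x 3 agent agent   4096 Dec  5 10:42 ..
-rw-r--r-- 1 agent agent 300932 Dec  5 10:42 scene0.png
-rw-r--r-- 1 agent agent 295074 Dec  5 10:42 top0.png
```

View pics/top0.png

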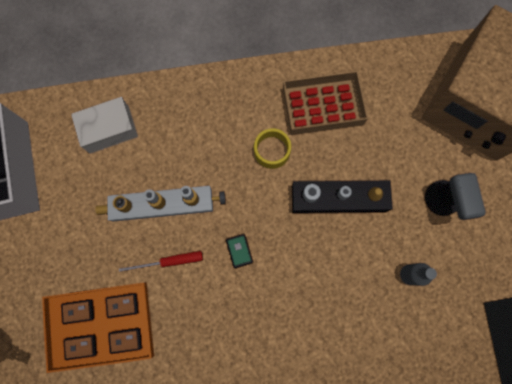

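View pics/scene0.png

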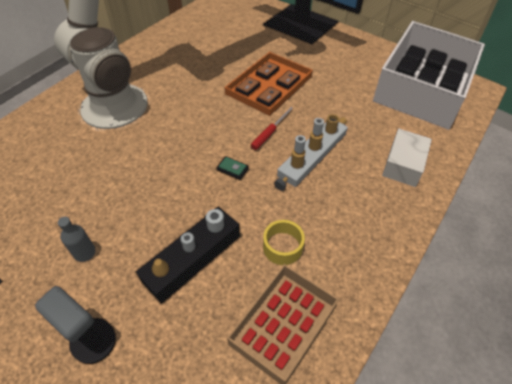

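The top view shows the rack with big plug (312,192), slim plug (345,192) and silencer (376,194). The manifold's open fitting is at about (122,204), with blanked ones at (153,199) and (188,195). The scene view agrees: the open fitting is the farthest one at (332,124), and the slim plug is at (188,241).

```bash
python3 - <<'E'
from h import *
T=dict(np.load("top0.npz"));S=dict(np.load("scene0.npz"))
for d,n,pts in((T,"top",dict(big=(312,192),plug=(345,192),sil=(376,194),fit=(122,204),b1=(153,199),b2=(188,195),tape=(272,147),dev=(239,251))),(S,"scene",dict(plug=(188,241),fit=(332,124),b1=(317,135),b2=(298,150),big=(215,220)))):
    for k,p in pts.items():
        z={'fit':75,'b1':120,'b2':120,'sil':87,'tape':48,'dev':18}.get(k,91)
        print(n,k,onplane(d,[p],z).round(1)[0])
# depth clouds: all points at height ranges
for d,n in((T,"top"),(S,"scene")):
    P=cloud(d).reshape(-1,3)
    if n=="top": print("table z",np.median(P[:,2]))
    def near(c,r,z0,z1):
        q=P[(np.hypot(P[:,0]-c[0],P[:,1]-c[1])<r)&(P[:,2]>z0)&(P[:,2]<z1)]
        if len(q)<3: return len(q)
        return len(q),q.mean(0).round(1).tolist(),((q.max(0)+q.min(0))/2).round(1).tolist(),(q.max(0)-q.min(0)).round(1).tolist()
    pl=onplane(T,[(345,192)],91)[0];bg=onplane(T,[(312,192)],91)[0];f=onplane(T,[(122,204)],75)[0]
    b1=onplane(T,[(153,199)],120)[0];b2=onplane(T,[(188,195)],120)[0]
    print(n,"plug",near(pl,25,84,98),"big",near(bg,30,84,98),"fit",near(f,28,68,82),"b1",near(b1,25,112,128),"b2",near(b2,25,112,128))
im=np.vstack([np.hstack([cv2.resize(T["image"][170:225,85:215],None,fx=4,fy=4,interpolation=2)[:, :400],]),])
a=cv2.resize(T["image"][180:225,90:220],(780,270),interpolation=2)
b=cv2.resize(T["image"][170:220,285:400],(780,320),interpolation=2)[:320]
cv2.imwrite("pics/c1.png",np.vstack([a,b]))
E
```

```text
top big [ 544.  -170.8   91. ]
top plug [ 533.1 -244.    91. ]
top sil [ 518.9 -313.3   87. ]
top fit [583.7 258.6  75. ]
top b1 [574.1 176.6 120. ]
top b2 [571.6 100.3 120. ]
top tape [ 675.3 -101.8   48. ]
top dev [444.1  11.7  18. ]
scene plug [ 544.8 -250.6   91. ]
scene fit [601.  240.4  75. ]
scene b1 [609.5 137.6 120. ]
scene b2 [599.6  68.7 120. ]
scene big [ 556.  -179.2   91. ]
table z -0.5150750311756269
top plug (102, [535.1, -245.7, 90.2], [535.5, -246.5, 89.5], [24.2, 24.7, 10.7]) big (200, [545.2, -171.2, 90.5], [545.5, -171.3, 89.8], [34.8, 35.1, 11.3]) fit (89, [589.8, 263.7, 73.1], [589.5, 263.4, 72.9], [33.4, 33.1, 9.6]) b1 (99, [584.4, 184.3, 119.4], [585.9, 185.2, 117.9], [23.7, 24.4, 10.9]) b2 (105, [581.4, 104.7, 119.3], [581.7, 105.0, 117.7], [23.2, 24.1, 10.7])
scene plug (113, [537.2, -247.1, 88.7], [536.2, -246.4, 88.0], [25.4, 24.2, 7.6]) big (201, [547.6, -173.1, 88.9], [547.3, -172.7, 87.9], [35.2, 34.9, 7.7]) fit (73, [591.1, 264.6, 72.2], [590.9, 266.2, 72.2], [32.9, 35.3, 8.3]) b1 (68, [587.4, 181.4, 118.2], [587.0, 184.7, 116.9], [22.2, 26.0, 9.5]) b2 (81, [583.6, 102.9, 117.7], [582.6, 103.8, 117.1], [25.4, 23.8, 10.0])
```

View pics/c1.png

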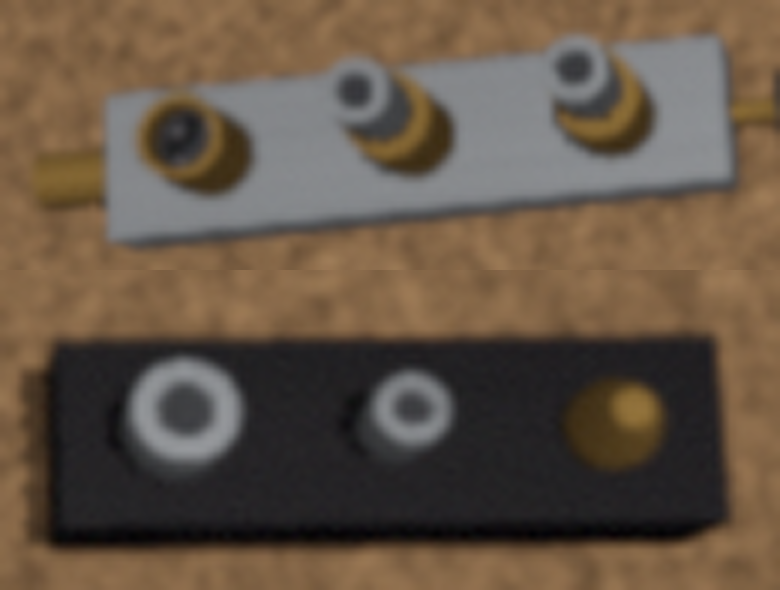

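Clouds from both views agree. The plug is at about (536,-246.4), top at 90 (expected 91). The fitting mouth is at about (590,264.5), about 73 (expected 75). The spacings of 75/80 mm check out. First I turn so the jaws open across the rack's row.

>>> {"name": "play_rows", "arguments": {"travel": [[0, 0, 0], [0, 0, 0], [0, 0, 0], [0, 0, 0], [0, 0, 0], [0, 0, 0], [0, 0, 0], [0, 0, 0], [0, 0, 0], [0, 0, 0], [0, 0, 0]], "rotation": [[0, 0, 0.1234], [0, 0, 0.1234], [0, 0, 0.1234], [0, 0, 0.1234], [0, 0, 0.1234], [0, 0, 0.1234], [0, 0, 0.1234], [0, 0, 0.1234], [0, 0, 0.1234], [0, 0, 0.1234], [0, 0, 0]], "grip": [1, 1, 1, 1, 1, 1, 1, 1, 1, 1, 1]}}

```text
clock: 1.02
position: [282.8, 557.0, 230.7]
ee_rot: [-0.658, 0.753, -0.0, -0.001]
contact_force: [0.3, 1.0, -0.8]
gripper_width: 85.2
```

```bash
cat >> h.py <<'E'
from scipy.spatial.transform import Rotation as Ro
def to(x,y,z,tdir=None):
    s=arm.read_state();R=Ro.from_quat(s["ee_rot"]);d=np.array([x,y,z])-s["position"]
    print("clock",round(s["clock"],2),"pos",np.round(s["position"],1),"F",np.round(s["contact_force"],2),"w",round(s["gripper_width"],1))
    M=R.as_matrix();print("toolx",M[:,0].round(3),"y",M[:,1].round(3),"z",M[:,2].round(4),"j",np.round(s["joints"],2)); print("travel m",(M.T@d/1000).round(4))
E
python3 -c "
from h import *
to(535.8,-246.4,180)"
```

```text
clock 1.02 pos [282.8 557.  230.7] F [ 0.3   0.99 -0.8 ] w 85.2
toolx [-0.135 -0.991  0.001] y [-0.991  0.135  0.   ] z [-5.0e-04 -1.1e-03 -1.0e+00] j [ 1.36  0.39  0.01 -0.   -1.19 -1.49]
travel m [ 0.7619 -0.359   0.0515]
```

>>> {"name": "play_rows", "arguments": {"travel": [[0.0317, -0.015, 0], [0.0317, -0.015, 0], [0.0317, -0.015, 0], [0.0317, -0.015, 0], [0.0317, -0.015, 0], [0.0317, -0.015, 0], [0.0317, -0.015, 0], [0.0317, -0.015, 0], [0.0317, -0.015, 0], [0.0317, -0.015, 0], [0.0317, -0.015, 0], [0.0317, -0.015, 0]], "rotation": [[0, 0, 0], [0, 0, 0], [0, 0, 0], [0, 0, 0], [0, 0, 0], [0, 0, 0], [0, 0, 0], [0, 0, 0], [0, 0, 0], [0, 0, 0], [0, 0, 0], [0, 0, 0]], "grip": [1, 1, 1, 1, 1, 1, 1, 1, 1, 1, 1, 1]}}

```text
clock: 2.02
position: [410.8, 154.6, 231.4]
ee_rot: [-0.66, 0.751, 0.0, 0.0]
contact_force: [0.9, -0.4, 0.1]
gripper_width: 85.6
```

>>> {"name": "play_rows", "arguments": {"travel": [[0.0317, -0.015, 0], [0.0317, -0.015, 0], [0.0317, -0.015, 0], [0.0317, -0.015, 0], [0.0317, -0.015, 0], [0.0317, -0.015, 0], [0.0317, -0.015, 0], [0.0317, -0.015, 0], [0.0317, -0.015, 0], [0.0317, -0.015, 0], [0.02, -0.01, 0], [0, 0, 0]], "rotation": [[0, 0, 0], [0, 0, 0], [0, 0, 0], [0, 0, 0], [0, 0, 0], [0, 0, 0], [0, 0, 0], [0, 0, 0], [0, 0, 0], [0, 0, 0], [0, 0, 0], [0, 0, 0]], "grip": [1, 1, 1, 1, 1, 1, 1, 1, 1, 1, 1, 1]}}

```text
clock: 3.02
position: [525.5, -202.3, 230.3]
ee_rot: [-0.658, 0.753, 0.0, -0.001]
contact_force: [0.1, -0.2, 0.0]
gripper_width: 85.3
```

```bash
python3 -c "
from h import *
to(535.8,-246.4,130)"
```

```text
clock 3.02 pos [ 525.5 -202.3  230.3] F [ 0.06 -0.18  0.02] w 85.3
toolx [-0.134 -0.991  0.001] y [-0.991  0.134  0.001] z [-1.1e-03 -6.0e-04 -1.0e+00] j [-0.08  0.28 -0.15  0.   -1.14 -0.06]
travel m [ 0.0422 -0.0162  0.1003]
```

>>> {"name": "play_rows", "arguments": {"travel": [[0.02, -0.008, 0], [0.022, -0.008, 0], [0, 0, 0.03], [0, 0, 0.03], [0, 0, 0.03], [0, 0, 0.01], [0, 0, 0], [0, 0, 0]], "rotation": [[0, 0, 0], [0, 0, 0], [0, 0, 0], [0, 0, 0], [0, 0, 0], [0, 0, 0], [0, 0, 0], [0, 0, 0]], "grip": [1, 1, 1, 1, 1, 1, 1, 1]}}

```text
clock: 3.68
position: [535.6, -242.5, 132.0]
ee_rot: [-0.659, 0.752, -0.0, -0.0]
contact_force: [0.5, -0.1, 0.5]
gripper_width: 85.5
```

```bash
python3 -c "
from h import *
to(535.8,-246.4,60.5)
a=cv2.resize(grab('scene')['image'][150:310,90:290],(750,600));cv2.imwrite('pics/g1.png',a)"
```

```text
clock 3.68 pos [ 535.6 -242.5  132. ] F [ 0.47 -0.08  0.52] w 85.5
toolx [-0.13  -0.991  0.001] y [-0.991  0.13  -0.   ] z [ 1.e-04 -8.e-04 -1.e+00] j [-0.15  0.41 -0.22  0.   -0.94  0.02]
travel m [ 0.0038 -0.0007  0.0715]
```

View pics/g1.png

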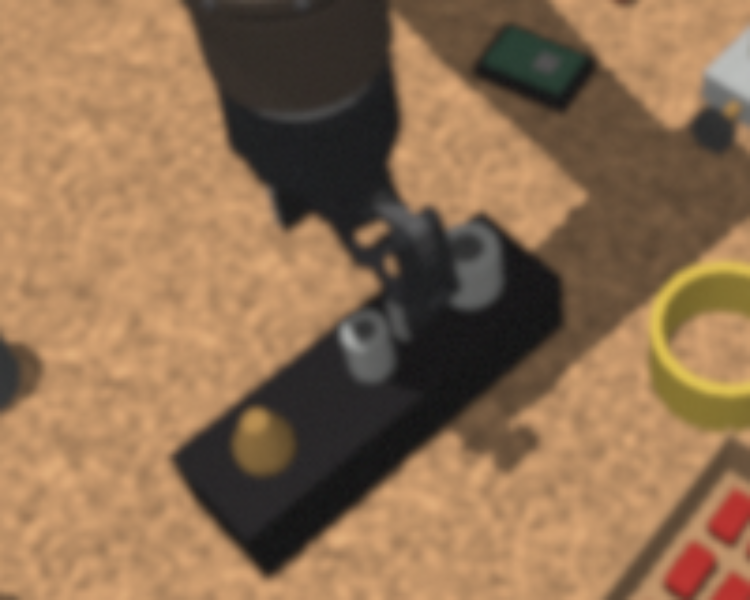

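The scene crop shows the gripper above the slim plug (370,345 in the crop), between big plug and silencer, with the near finger at (400,310). This matches the measured pose, so I go down.

>>> {"name": "play_rows", "arguments": {"travel": [[0.0038, -0.0005, 0], [0, 0, 0.012], [0, 0, 0.015], [0, 0, 0.015], [0, 0, 0.015], [0, 0, 0.01], [0, 0, 0.005], [0, 0, 0], [0, 0, 0], [0, 0, 0]], "rotation": [[0, 0, 0], [0, 0, 0], [0, 0, 0], [0, 0, 0], [0, 0, 0], [0, 0, 0], [0, 0, 0], [0, 0, 0], [0, 0, 0], [0, 0, 0]], "grip": [1, 1, 1, 1, 1, 1, 1, 1, 1, 1]}}

```text
clock: 4.57
position: [535.9, -246.7, 60.5]
ee_rot: [-0.659, 0.752, -0.001, 0.001]
contact_force: [-0.5, 0.5, 0.5]
gripper_width: 85.3
```

```bash
python3 -c "
from h import *
to(535.8,-246.4,60.5)"
```

```text
clock 4.57 pos [ 535.9 -246.7   60.5] F [-0.51  0.45  0.48] w 85.3
toolx [-0.132 -0.991  0.   ] y [-0.991  0.132 -0.002] z [ 2.2e-03 -6.0e-04 -1.0e+00] j [-0.16  0.5  -0.29  0.   -0.78  0.02]
travel m [-0.0003  0.0002 -0.    ]
```

Close.

>>> {"name": "play_rows", "arguments": {"travel": [[0, 0, 0], [0, 0, 0], [0, 0, 0], [0, 0, 0], [0, 0, 0], [0, 0, 0], [0, 0, 0], [0, 0, 0], [0, 0, 0], [0, 0, 0], [0, 0, 0], [0, 0, 0]], "rotation": [[0, 0, 0], [0, 0, 0], [0, 0, 0], [0, 0, 0], [0, 0, 0], [0, 0, 0], [0, 0, 0], [0, 0, 0], [0, 0, 0], [0, 0, 0], [0, 0, 0], [0, 0, 0]], "grip": [0.8, 0.7, 0.6, 0.5, 0.4, 0.3, 0.2, 0.1, 0, 0, 0, 0]}}

```text
clock: 5.57
position: [535.1, -246.5, 59.6]
ee_rot: [-0.659, 0.753, -0.0, 0.0]
contact_force: [-0.1, -0.5, 4.0]
gripper_width: 23.3
```

>>> {"name": "play_rows", "arguments": {"travel": [[0, 0, -0.004], [0, 0, -0.01], [0, 0, -0.015], [0, 0, -0.015], [0, 0, -0.015], [0, 0, -0.02], [0, 0, -0.025], [0, 0, -0.03], [0, 0, -0.01], [0, 0, 0], [0, 0, 0]], "rotation": [[0, 0, 0], [0, 0, 0], [0, 0, 0], [0, 0, 0], [0, 0, 0], [0, 0, 0], [0, 0, 0], [0, 0, 0], [0, 0, 0], [0, 0, 0], [0, 0, 0]], "grip": [0, 0, 0, 0, 0, 0, 0, 0, 0, 0, 0]}}

```text
clock: 6.48
position: [534.6, -246.1, 203.1]
ee_rot: [-0.658, 0.753, 0.0, 0.0]
contact_force: [0.1, -0.5, -2.4]
gripper_width: 23.4
```

```bash
python3 -c "
from h import *
to(590,264.5,203)
d=grab('scene');np.savez('s1.npz',**d)
a=cv2.resize(d['image'][150:310,90:290],(750,600));cv2.imwrite('pics/g2.png',a)"
```

```text
clock 6.48 pos [ 534.6 -246.1  203.1] F [ 0.11 -0.54 -2.39] w 23.4
toolx [-0.133 -0.991 -0.001] y [-0.991  0.133 -0.   ] z [ 2.e-04  9.e-04 -1.e+00] j [-0.16  0.34 -0.13 -0.   -1.1   0.02]
travel m [-0.5135  0.0131  0.0006]
```

View pics/g2.png

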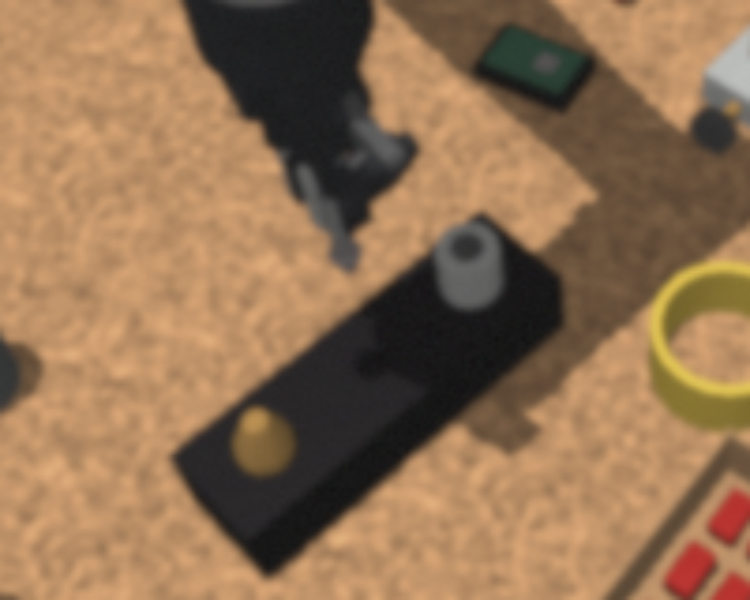

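The crop shows the rack's middle hole empty and the plug hanging in the fingers, its lower end at about (345,260). The big plug and silencer are untouched. I go over to the fitting.

>>> {"name": "play_rows", "arguments": {"travel": [[-0.01, 0.0008, 0], [-0.02, 0.0008, 0], [-0.033, 0.0008, 0], [-0.036, 0.0008, 0], [-0.036, 0.0008, 0], [-0.036, 0.0008, 0], [-0.036, 0.0008, 0], [-0.036, 0.0008, 0], [-0.036, 0.0008, 0], [-0.036, 0.0008, 0], [-0.036, 0.0008, 0], [-0.036, 0.0008, 0]], "rotation": [[0, 0, 0], [0, 0, 0], [0, 0, 0], [0, 0, 0], [0, 0, 0], [0, 0, 0], [0, 0, 0], [0, 0, 0], [0, 0, 0], [0, 0, 0], [0, 0, 0], [0, 0, 0]], "grip": [0, 0, 0, 0, 0, 0, 0, 0, 0, 0, 0, 0]}}

```text
clock: 7.53
position: [575.5, 140.5, 201.5]
ee_rot: [-0.659, 0.752, 0.001, -0.002]
contact_force: [1.4, -0.5, -1.5]
gripper_width: 23.7
```

>>> {"name": "play_rows", "arguments": {"travel": [[-0.036, 0.0008, 0], [-0.032, 0.0008, 0], [-0.025, 0.0008, 0], [-0.018, 0.0006, 0], [-0.01, 0, 0], [-0.004, 0, 0], [0, 0, 0], [0, 0, 0], [0, 0, 0]], "rotation": [[0, 0, 0], [0, 0, 0], [0, 0, 0], [0, 0, 0], [0, 0, 0], [0, 0, 0], [0, 0, 0], [0, 0, 0], [0, 0, 0]], "grip": [0, 0, 0, 0, 0, 0, 0, 0, 0]}}

```text
clock: 8.28
position: [590.4, 261.3, 203.4]
ee_rot: [-0.658, 0.753, -0.0, -0.0]
contact_force: [0.3, -0.2, -0.7]
gripper_width: 23.5
```

```bash
python3 -c "
from h import *
to(590,264.5,150)"
```

```text
clock 8.28 pos [590.4 261.3 203.4] F [ 0.31 -0.16 -0.68] w 23.5
toolx [-0.134 -0.991  0.   ] y [-0.991  0.134  0.   ] z [-3.e-04 -3.e-04 -1.e+00] j [ 0.67  0.44  0.02  0.   -1.15 -0.8 ]
travel m [-0.0031  0.0008  0.0534]
```

>>> {"name": "play_rows", "arguments": {"travel": [[-0.003, 0.0006, 0], [0, 0, 0.015], [0, 0, 0.02], [0, 0, 0.02], [0, 0, 0.01], [0, 0, 0], [0, 0, 0]], "rotation": [[0, 0, 0], [0, 0, 0], [0, 0, 0], [0, 0, 0], [0, 0, 0], [0, 0, 0], [0, 0, 0]], "grip": [0, 0, 0, 0, 0, 0, 0]}}

```text
clock: 8.87
position: [590.6, 265.4, 138.5]
ee_rot: [-0.658, 0.753, -0.0, -0.0]
contact_force: [0.1, 0.0, -1.4]
gripper_width: 23.3
```

```bash
python3 - <<'E'
from h import *
to(590,264.3,136)
d=grab('scene');np.savez('s2.npz',**d)
s=arm.read_state()["position"]
P=np.array([[590.,264.3,75],[s[0],s[1],s[2]-50.6],[s[0],s[1],s[2]-5]]);c=P@np.array(d["R"]).T+np.array(d["t"]).ravel();v=c[:,:2]/c[:,2:];v*=1+d["k1"]*(v**2).sum(1,keepdims=True)
K=np.array(d["camera_matrix"]);print((v*[K[0,0],K[1,1]]+K[:2,2]).round(1))
cv2.imwrite('pics/g3.png',cv2.resize(d['image'][80:160,280:380],(750,600),interpolation=2))
E
```

```text
clock 8.87 pos [590.6 265.4 138.5] F [ 0.05  0.04 -1.44] w 23.3
toolx [-0.133 -0.991  0.001] y [-0.991  0.133 -0.   ] z [ 1.e-04 -6.e-04 -1.e+00] j [ 0.67  0.5  -0.06  0.   -1.02 -0.81]
travel m [0.0011 0.0004 0.0025]
[[332.8 117.4]
 [334.3 113.3]
 [337.2  99.6]]
```

View pics/g3.png

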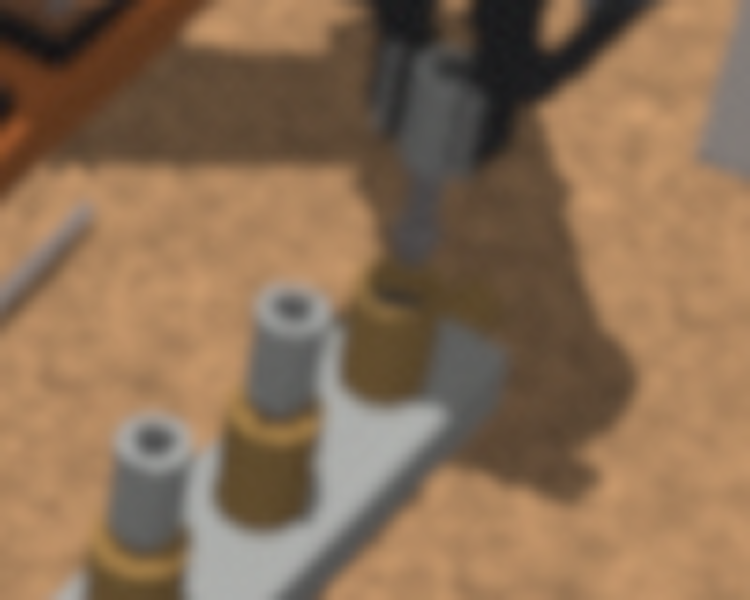

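The crop shows the nose at (410,258) hanging over the open mouth centred at (397,283). Both are within about 1 px of the predicted projections, so the alignment is good to about 1 mm. I enter gently.

>>> {"name": "play_rows", "arguments": {"travel": [[0.001, 0.0004, 0], [0, 0, 0.003], [0, 0, 0.004], [0, 0, 0.004], [0, 0, 0.004], [0, 0, 0.004], [0, 0, 0.004], [0, 0, 0], [0, 0, 0]], "rotation": [[0, 0, 0], [0, 0, 0], [0, 0, 0], [0, 0, 0], [0, 0, 0], [0, 0, 0], [0, 0, 0], [0, 0, 0], [0, 0, 0]], "grip": [0, 0, 0, 0, 0, 0, 0, 0, 0]}}

```text
clock: 9.67
position: [589.6, 264.7, 114.8]
ee_rot: [-0.659, 0.753, -0.0, -0.0]
contact_force: [-0.2, 0.3, -2.6]
gripper_width: 23.6
```

>>> {"name": "play_rows", "arguments": {"travel": [[0, 0, 0.0015], [0, 0, 0.0015], [0, 0, 0.0015], [0, 0, 0]], "rotation": [[0, 0, 0], [0, 0, 0], [0, 0, 0], [0, 0, 0]], "grip": [0, 0, 0, 0]}}

```text
clock: 10.0
position: [589.6, 264.7, 110.5]
ee_rot: [-0.659, 0.753, 0.0, -0.0]
contact_force: [-0.1, -0.1, -1.7]
gripper_width: 23.6
```

>>> {"name": "play_rows", "arguments": {"travel": [[0, 0, 0.001], [0, 0, 0.001], [0, 0, 0.001], [0, 0, 0]], "rotation": [[0, 0, 0], [0, 0, 0], [0, 0, 0], [0, 0, 0]], "grip": [0, 0, 0, 0]}}

```text
clock: 10.33
position: [589.6, 264.7, 107.5]
ee_rot: [-0.659, 0.753, 0.0, -0.0]
contact_force: [0.0, -0.4, -1.8]
gripper_width: 23.5
```

```bash
python3 -c "
from h import *
to(590,264.3,100);print(arm.read_state()['wrist_torque'])"
```

```text
clock 10.33 pos [589.6 264.7 107.5] F [ 0.04 -0.44 -1.77] w 23.5
toolx [-0.133 -0.991  0.   ] y [-0.991  0.133  0.   ] z [-4.e-04 -2.e-04 -1.e+00] j [ 0.67  0.52 -0.09 -0.   -0.95 -0.8 ]
travel m [ 0.0004 -0.0004  0.0075]
[-0.00736026  0.03572282 -0.02465666]
```

Still free (the load reads about -1.5 N). I continue in 1 mm steps.

>>> {"name": "play_rows", "arguments": {"travel": [[0, 0, 0.001], [0, 0, 0.001], [0, 0, 0.001], [0, 0, 0]], "rotation": [[0, 0, 0], [0, 0, 0], [0, 0, 0], [0, 0, 0]], "grip": [0, 0, 0, 0]}}

```text
clock: 10.67
position: [589.6, 264.7, 104.5]
ee_rot: [-0.659, 0.753, 0.0, -0.0]
contact_force: [0.4, 0.7, -1.8]
gripper_width: 23.5
```

>>> {"name": "play_rows", "arguments": {"travel": [[0, 0, 0.001], [0, 0, 0.001], [0, 0, 0]], "rotation": [[0, 0, 0], [0, 0, 0], [0, 0, 0]], "grip": [0, 0, 0]}}

```text
clock: 10.92
position: [589.6, 264.7, 102.6]
ee_rot: [-0.659, 0.753, 0.0, -0.0]
contact_force: [-1.0, -0.7, -1.6]
gripper_width: 23.4
```

>>> {"name": "play_rows", "arguments": {"travel": [[0, 0, 0.001], [0, 0, 0.001], [0, 0, 0]], "rotation": [[0, 0, 0], [0, 0, 0], [0, 0, 0]], "grip": [0, 0, 0]}}

```text
clock: 11.17
position: [589.4, 264.5, 100.6]
ee_rot: [-0.659, 0.753, 0.0, -0.001]
contact_force: [-1.4, -0.0, -0.9]
gripper_width: 23.8
```

>>> {"name": "play_rows", "arguments": {"travel": [[0, 0, 0.001], [0, 0, 0.001], [0, 0, 0]], "rotation": [[0, 0, 0], [0, 0, 0], [0, 0, 0]], "grip": [0, 0, 0]}}

```text
clock: 11.42
position: [589.6, 264.7, 98.9]
ee_rot: [-0.659, 0.753, 0.0, -0.0]
contact_force: [-2.0, -1.1, 0.8]
gripper_width: 23.4
```

Contact has begun with a slight sideways load, so I nudge 0.4 mm with it and go on.

>>> {"name": "play_rows", "arguments": {"travel": [[0.0003, 0.0004, 0], [0, 0, 0.001], [0, 0, 0]], "rotation": [[0, 0, 0], [0, 0, 0], [0, 0, 0]], "grip": [0, 0, 0]}}

```text
clock: 11.67
position: [589.5, 264.7, 98.1]
ee_rot: [-0.659, 0.752, -0.0, 0.0]
contact_force: [-1.2, -0.9, 1.9]
gripper_width: 23.7
```

>>> {"name": "play_rows", "arguments": {"travel": [[0, 0, 0.001], [0, 0, 0]], "rotation": [[0, 0, 0], [0, 0, 0]], "grip": [0, 0]}}

```text
clock: 11.83
position: [589.6, 264.7, 97.2]
ee_rot: [-0.659, 0.752, -0.0, 0.0]
contact_force: [-1.7, -0.8, 4.0]
gripper_width: 23.3
```

>>> {"name": "play_rows", "arguments": {"travel": [[0.0002, 0.0004, 0.001], [0, 0, 0]], "rotation": [[0, 0, 0], [0, 0, 0]], "grip": [0, 0]}}

```text
clock: 12.0
position: [589.4, 264.6, 96.3]
ee_rot: [-0.659, 0.752, -0.0, 0.001]
contact_force: [-0.8, -0.5, 2.7]
gripper_width: 23.6
```

>>> {"name": "play_rows", "arguments": {"travel": [[0, 0, 0.0008], [0, 0, 0]], "rotation": [[0, 0, 0], [0, 0, 0]], "grip": [0, 0]}}

```text
clock: 12.17
position: [589.4, 264.7, 95.5]
ee_rot: [-0.659, 0.752, -0.0, 0.001]
contact_force: [-0.5, -1.2, 5.5]
gripper_width: 23.4
```

>>> {"name": "play_rows", "arguments": {"travel": [[0, 0, 0.0008], [0, 0, 0]], "rotation": [[0, 0, 0], [0, 0, 0]], "grip": [0, 0]}}

```text
clock: 12.33
position: [589.5, 264.7, 94.8]
ee_rot: [-0.659, 0.752, -0.0, 0.001]
contact_force: [-0.9, -1.1, 4.5]
gripper_width: 23.6
```

>>> {"name": "play_rows", "arguments": {"travel": [[0, 0, 0.0008], [0, 0, 0]], "rotation": [[0, 0, 0], [0, 0, 0]], "grip": [0, 0]}}

```text
clock: 12.5
position: [589.5, 264.7, 94.1]
ee_rot: [-0.659, 0.752, -0.0, 0.001]
contact_force: [-1.0, -0.6, 4.9]
gripper_width: 23.7
```

>>> {"name": "play_rows", "arguments": {"travel": [[0, 0, 0.0008], [0, 0, 0]], "rotation": [[0, 0, 0], [0, 0, 0]], "grip": [0, 0]}}

```text
clock: 12.67
position: [589.5, 264.7, 93.3]
ee_rot: [-0.659, 0.752, -0.0, 0.001]
contact_force: [-0.9, -1.0, 5.7]
gripper_width: 23.6
```

>>> {"name": "play_rows", "arguments": {"travel": [[0, 0, 0.0008], [0, 0, 0]], "rotation": [[0, 0, 0], [0, 0, 0]], "grip": [0, 0]}}

```text
clock: 12.83
position: [589.5, 264.8, 92.5]
ee_rot: [-0.659, 0.752, -0.0, 0.001]
contact_force: [-0.8, -0.2, 6.4]
gripper_width: 23.4
```

>>> {"name": "play_rows", "arguments": {"travel": [[0, 0, 0.0008], [0, 0, 0]], "rotation": [[0, 0, 0], [0, 0, 0]], "grip": [0, 0]}}

```text
clock: 13.0
position: [589.6, 264.7, 92.0]
ee_rot: [-0.659, 0.752, -0.0, 0.001]
contact_force: [-0.9, -1.0, 6.4]
gripper_width: 23.4
```

>>> {"name": "play_rows", "arguments": {"travel": [[0, 0, 0.0008], [0, 0, 0]], "rotation": [[0, 0, 0], [0, 0, 0]], "grip": [0, 0]}}

```text
clock: 13.17
position: [589.7, 264.7, 91.2]
ee_rot: [-0.659, 0.752, -0.0, 0.001]
contact_force: [-0.7, -0.6, 6.0]
gripper_width: 23.3
```

```bash
python3 -c "
from h import *
to(590,264.3,91)"
```

```text
clock 13.17 pos [589.7 264.7  91.2] F [-0.69 -0.6   6.02] w 23.3
toolx [-0.132 -0.991 -0.001] y [-0.991  0.132 -0.002] z [ 2.e-03  7.e-04 -1.e+00] j [ 0.67  0.54 -0.11  0.   -0.92 -0.81]
travel m [ 0.0004 -0.0004  0.0002]
```

>>> {"name": "play_rows", "arguments": {"travel": [[0, 0, 0.0008], [0, 0, 0]], "rotation": [[0, 0, 0], [0, 0, 0]], "grip": [0, 0]}}

```text
clock: 13.33
position: [588.7, 264.5, 88.6]
ee_rot: [-0.658, 0.753, 0.0, -0.0]
contact_force: [0.3, 0.3, -2.1]
gripper_width: 23.7
```

>>> {"name": "play_rows", "arguments": {"travel": [[0, 0, 0.0008], [0, 0, 0]], "rotation": [[0, 0, 0], [0, 0, 0]], "grip": [0, 0]}}

```text
clock: 13.5
position: [588.6, 264.4, 87.8]
ee_rot: [-0.659, 0.753, 0.0, -0.0]
contact_force: [-0.2, 0.1, 1.0]
gripper_width: 23.6
```

>>> {"name": "play_rows", "arguments": {"travel": [[0, 0, 0.0008], [0, 0, 0]], "rotation": [[0, 0, 0], [0, 0, 0]], "grip": [0, 0]}}

```text
clock: 13.67
position: [588.6, 264.4, 87.6]
ee_rot: [-0.659, 0.753, 0.0, -0.0]
contact_force: [-0.7, 0.0, 1.7]
gripper_width: 23.3
```

The bead snapped past (the force fell to baseline at z 88.6). The nose is now meeting the floor, so I push on towards 15 N.

>>> {"name": "play_rows", "arguments": {"travel": [[0, 0, 0.0008], [0, 0, 0]], "rotation": [[0, 0, 0], [0, 0, 0]], "grip": [0, 0]}}

```text
clock: 13.83
position: [588.6, 264.4, 87.1]
ee_rot: [-0.659, 0.752, 0.0, -0.0]
contact_force: [-2.5, 0.4, 2.7]
gripper_width: 23.2
```

>>> {"name": "play_rows", "arguments": {"travel": [[0, 0, 0.0008], [0, 0, 0]], "rotation": [[0, 0, 0], [0, 0, 0]], "grip": [0, 0]}}

```text
clock: 14.0
position: [588.7, 264.5, 86.6]
ee_rot: [-0.659, 0.752, 0.0, -0.0]
contact_force: [-2.9, 0.5, 5.2]
gripper_width: 23.5
```

>>> {"name": "play_rows", "arguments": {"travel": [[0, 0, 0.0008], [0, 0, 0]], "rotation": [[0, 0, 0], [0, 0, 0]], "grip": [0, 0]}}

```text
clock: 14.17
position: [588.8, 264.5, 86.1]
ee_rot: [-0.659, 0.752, -0.0, 0.0]
contact_force: [-3.8, -0.2, 6.1]
gripper_width: 23.2
```

>>> {"name": "play_rows", "arguments": {"travel": [[0, 0, 0.0008], [0, 0, 0]], "rotation": [[0, 0, 0], [0, 0, 0]], "grip": [0, 0]}}

```text
clock: 14.33
position: [588.8, 264.5, 85.7]
ee_rot: [-0.659, 0.752, -0.0, 0.0]
contact_force: [-3.7, -1.1, 8.8]
gripper_width: 23.6
```

>>> {"name": "play_rows", "arguments": {"travel": [[0, 0.0005, 0.0008], [0, 0, 0]], "rotation": [[0, 0, 0], [0, 0, 0]], "grip": [0, 0]}}

```text
clock: 14.5
position: [588.7, 264.6, 85.4]
ee_rot: [-0.659, 0.752, -0.0, 0.001]
contact_force: [-4.1, -0.0, 8.4]
gripper_width: 23.4
```

>>> {"name": "play_rows", "arguments": {"travel": [[0, 0.0003, 0.0006], [0, 0, 0]], "rotation": [[0, 0, 0], [0, 0, 0]], "grip": [0, 0]}}

```text
clock: 14.67
position: [588.7, 264.6, 85.1]
ee_rot: [-0.659, 0.752, -0.001, 0.001]
contact_force: [-2.3, -2.1, 9.0]
gripper_width: 24.0
```

>>> {"name": "play_rows", "arguments": {"travel": [[0, 0, 0.0008], [0, 0, 0]], "rotation": [[0, 0, 0], [0, 0, 0]], "grip": [0, 0]}}

```text
clock: 14.83
position: [588.7, 264.6, 84.6]
ee_rot: [-0.659, 0.752, -0.001, 0.001]
contact_force: [-3.5, -0.9, 10.5]
gripper_width: 23.7
```

>>> {"name": "play_rows", "arguments": {"travel": [[0, 0, 0.0008], [0, 0, 0]], "rotation": [[0, 0, 0], [0, 0, 0]], "grip": [0, 0]}}

```text
clock: 15.0
position: [588.7, 264.7, 84.2]
ee_rot: [-0.659, 0.752, -0.001, 0.001]
contact_force: [-4.1, -1.3, 12.4]
gripper_width: 23.5
```

Net push is about 14 N, with the collar about 4 mm down. One last small step, then ease off.

>>> {"name": "play_rows", "arguments": {"travel": [[0, 0, 0.0005], [0, 0, 0]], "rotation": [[0, 0, 0], [0, 0, 0]], "grip": [0, 0]}}

```text
clock: 15.17
position: [588.8, 264.7, 84.0]
ee_rot: [-0.659, 0.752, -0.001, 0.001]
contact_force: [-4.8, -1.9, 13.7]
gripper_width: 23.2
```

>>> {"name": "play_rows", "arguments": {"travel": [[0, 0, -0.0015], [0, 0, -0.0015], [0, 0, -0.0015], [0, 0, 0]], "rotation": [[0, 0, 0], [0, 0, 0], [0, 0, 0], [0, 0, 0]], "grip": [0, 0, 0, 0]}}

```text
clock: 15.5
position: [588.6, 264.6, 86.6]
ee_rot: [-0.659, 0.752, -0.0, 0.001]
contact_force: [-0.9, -1.5, 4.8]
gripper_width: 23.8
```

>>> {"name": "play_rows", "arguments": {"travel": [[0, 0, -0.0012], [0, 0, 0], [0, 0, 0]], "rotation": [[0, 0, 0], [0, 0, 0], [0, 0, 0]], "grip": [0, 0, 0]}}

```text
clock: 15.75
position: [588.6, 264.6, 86.9]
ee_rot: [-0.659, 0.753, -0.0, 0.0]
contact_force: [-0.9, -0.8, 3.8]
gripper_width: 23.5
```

>>> {"name": "play_rows", "arguments": {"travel": [[0, 0, -0.0012], [0, 0, 0], [0, 0, 0]], "rotation": [[0, 0, 0], [0, 0, 0], [0, 0, 0]], "grip": [0, 0, 0]}}

```text
clock: 16.0
position: [588.5, 264.6, 87.7]
ee_rot: [-0.659, 0.753, -0.0, 0.0]
contact_force: [2.0, -1.3, 1.3]
gripper_width: 23.3
```

>>> {"name": "play_rows", "arguments": {"travel": [[0, 0, -0.0008], [0, 0, 0], [0, 0, 0]], "rotation": [[0, 0, 0], [0, 0, 0], [0, 0, 0]], "grip": [0, 0, 0]}}

```text
clock: 16.25
position: [588.2, 264.6, 88.3]
ee_rot: [-0.659, 0.753, 0.0, 0.0]
contact_force: [2.9, -1.7, -1.6]
gripper_width: 23.8
```

Back at zero load at z≈88.3. Now the tug, with a small lateral relaxation.

>>> {"name": "play_rows", "arguments": {"travel": [[0, -0.0005, -0.0008], [0, 0, 0], [0, 0, 0]], "rotation": [[0, 0, 0], [0, 0, 0], [0, 0, 0]], "grip": [0, 0, 0]}}

```text
clock: 16.5
position: [588.2, 264.4, 89.0]
ee_rot: [-0.658, 0.753, 0.0, -0.0]
contact_force: [2.5, -0.9, -3.5]
gripper_width: 23.6
```

>>> {"name": "play_rows", "arguments": {"travel": [[0, 0, -0.0008], [0, 0, 0], [0, 0, 0]], "rotation": [[0, 0, 0], [0, 0, 0], [0, 0, 0]], "grip": [0, 0, 0]}}

```text
clock: 16.75
position: [588.2, 264.3, 89.7]
ee_rot: [-0.658, 0.753, 0.0, -0.001]
contact_force: [2.5, -0.5, -4.7]
gripper_width: 23.6
```

>>> {"name": "play_rows", "arguments": {"travel": [[0, 0, -0.0008], [0, 0, 0], [0, 0, 0]], "rotation": [[0, 0, 0], [0, 0, 0], [0, 0, 0]], "grip": [0, 0, 0]}}

```text
clock: 17.0
position: [588.2, 264.3, 90.6]
ee_rot: [-0.658, 0.753, 0.0, -0.001]
contact_force: [2.3, 0.6, -7.4]
gripper_width: 23.2
```

Held: the resistance grows with lift, as it should for a gripped plug.

>>> {"name": "play_rows", "arguments": {"travel": [[0, 0, -0.0006], [0, 0, 0], [0, 0, 0]], "rotation": [[0, 0, 0], [0, 0, 0], [0, 0, 0]], "grip": [0, 0, 0]}}

```text
clock: 17.25
position: [588.2, 264.3, 91.2]
ee_rot: [-0.658, 0.753, 0.0, -0.001]
contact_force: [2.4, -0.4, -8.2]
gripper_width: 23.4
```

```bash
python3 -c "
from h import *
to(590,264.3,91)"
```

```text
clock 17.25 pos [588.2 264.3  91.2] F [ 2.36 -0.38 -8.16] w 23.4
toolx [-0.133 -0.991  0.001] y [-0.991  0.133  0.001] z [-1.1e-03 -4.0e-04 -1.0e+00] j [ 0.67  0.54 -0.11 -0.   -0.92 -0.81]
travel m [-0.0003 -0.0018  0.0002]
```

>>> {"name": "play_rows", "arguments": {"travel": [[0, 0, -0.0005], [0, 0, 0], [0, 0, 0]], "rotation": [[0, 0, 0], [0, 0, 0], [0, 0, 0]], "grip": [0, 0, 0]}}

```text
clock: 17.5
position: [588.2, 264.3, 91.8]
ee_rot: [-0.658, 0.753, 0.0, -0.001]
contact_force: [2.1, -0.5, -10.2]
gripper_width: 23.1
```

>>> {"name": "play_rows", "arguments": {"travel": [[0, 0, 0]], "rotation": [[0, 0, 0]], "grip": [0]}}

```text
clock: 17.58
position: [588.2, 264.3, 91.8]
ee_rot: [-0.658, 0.753, 0.0, -0.001]
contact_force: [2.1, 0.9, -10.7]
gripper_width: 23.9
```

>>> {"name": "play_rows", "arguments": {"travel": [[0, 0, 0]], "rotation": [[0, 0, 0]], "grip": [0]}}

```text
clock: 17.67
position: [588.2, 264.3, 91.9]
ee_rot: [-0.658, 0.753, 0.0, -0.001]
contact_force: [1.2, 0.3, -9.0]
gripper_width: 23.5
```

>>> {"name": "play_rows", "arguments": {"travel": [[0, 0, -0.00025], [0, 0, 0]], "rotation": [[0, 0, 0], [0, 0, 0]], "grip": [0, 0]}}

```text
clock: 17.83
position: [588.2, 264.3, 92.2]
ee_rot: [-0.658, 0.753, 0.0, -0.001]
contact_force: [1.8, -1.0, -11.4]
gripper_width: 23.7
```

>>> {"name": "play_rows", "arguments": {"travel": [[0, 0, 0]], "rotation": [[0, 0, 0]], "grip": [0]}}

```text
clock: 17.92
position: [588.2, 264.2, 92.2]
ee_rot: [-0.658, 0.753, 0.0, -0.001]
contact_force: [1.4, 0.3, -12.2]
gripper_width: 23.4
```

>>> {"name": "play_rows", "arguments": {"travel": [[0, 0, 0]], "rotation": [[0, 0, 0]], "grip": [0]}}

```text
clock: 18.0
position: [588.2, 264.3, 92.2]
ee_rot: [-0.658, 0.753, 0.0, -0.0]
contact_force: [1.7, -0.2, -11.0]
gripper_width: 23.2
```

The tug reads -11.5 N on the sensor, so about 9.8 N on the collar (about 2.8 mm lift). I ease back to neutral.

>>> {"name": "play_rows", "arguments": {"travel": [[0, 0, 0.0012], [0, 0, 0.0012], [0, 0, 0.0012], [0, 0, 0], [0, 0, 0]], "rotation": [[0, 0, 0], [0, 0, 0], [0, 0, 0], [0, 0, 0], [0, 0, 0]], "grip": [0, 0, 0, 0, 0]}}

```text
clock: 18.42
position: [588.8, 264.5, 89.9]
ee_rot: [-0.659, 0.752, -0.0, 0.0]
contact_force: [-1.3, -1.2, -4.3]
gripper_width: 23.5
```

>>> {"name": "play_rows", "arguments": {"travel": [[0, 0, 0.0012], [0, 0, 0], [0, 0, 0]], "rotation": [[0, 0, 0], [0, 0, 0], [0, 0, 0]], "grip": [0, 0, 0]}}

```text
clock: 18.67
position: [589.1, 264.7, 88.7]
ee_rot: [-0.659, 0.752, -0.0, 0.001]
contact_force: [-0.8, -1.7, -1.9]
gripper_width: 24.0
```

>>> {"name": "play_rows", "arguments": {"travel": [[0, 0, 0]], "rotation": [[0, 0, 0]], "grip": [0]}}

```text
clock: 18.75
position: [589.1, 264.7, 88.5]
ee_rot: [-0.659, 0.752, -0.0, 0.001]
contact_force: [0.4, -0.5, -1.7]
gripper_width: 23.6
```

Neutral and free of load, so I let go gradually.

>>> {"name": "play_rows", "arguments": {"travel": [[0, 0, 0], [0, 0, 0], [0, 0, 0], [0, 0, 0], [0, 0, 0], [0, 0, 0], [0, 0, 0], [0, 0, 0], [0, 0, 0], [0, 0, 0], [0, 0, 0], [0, 0, 0]], "rotation": [[0, 0, 0], [0, 0, 0], [0, 0, 0], [0, 0, 0], [0, 0, 0], [0, 0, 0], [0, 0, 0], [0, 0, 0], [0, 0, 0], [0, 0, 0], [0, 0, 0], [0, 0, 0]], "grip": [0.28, 0.3, 0.33, 0.36, 0.4, 0.5, 0.6, 0.7, 0.8, 0.9, 0.9, 0.9]}}

```text
clock: 19.75
position: [588.6, 264.5, 87.8]
ee_rot: [-0.659, 0.753, -0.0, -0.0]
contact_force: [-0.1, 0.3, -0.2]
gripper_width: 76.6
```

>>> {"name": "play_rows", "arguments": {"travel": [[0, 0, -0.005], [0, 0, -0.01], [0, 0, -0.02], [0, 0, -0.03], [0, 0, -0.03], [0, 0, -0.03], [0, 0, -0.02], [0, 0, -0.005], [0, 0, 0], [0, 0, 0]], "rotation": [[0, 0, 0], [0, 0, 0], [0, 0, 0], [0, 0, 0], [0, 0, 0], [0, 0, 0], [0, 0, 0], [0, 0, 0], [0, 0, 0], [0, 0, 0]], "grip": [0.9, 0.9, 0.9, 0.9, 0.9, 0.9, 0.9, 0.9, 0.9, 0.9]}}

```text
clock: 20.58
position: [588.1, 264.3, 237.5]
ee_rot: [-0.658, 0.753, 0.0, -0.0]
contact_force: [-0.1, -0.3, -0.8]
gripper_width: 76.9
```

```bash
python3 - <<'E'
from h import *
to(590,264.3,240)
d=grab('scene')
P=cloud(d).reshape(-1,3)
for c in((589,264.5),(585.5,184.9),(581.7,104.9)):
    for z0,z1 in((80,95),(95,108),(108,130)):
        q=P[(np.hypot(P[:,0]-c[0],P[:,1]-c[1])<22)&(P[:,2]>z0)&(P[:,2]<z1)]
        print(c,z0,len(q),q.mean(0).round(1) if len(q) else'',np.percentile(q[:,2],90).round(1) if len(q) else '')
a=cv2.resize(d['image'][80:180,240:390],(780,520),interpolation=2)
cv2.imwrite('pics/g4.png',a)
E
```

```text
clock 20.58 pos [588.1 264.3 237.5] F [-0.14 -0.32 -0.76] w 76.9
toolx [-0.133 -0.991 -0.   ] y [-0.991  0.133  0.001] z [-8.e-04  3.e-04 -1.e+00] j [ 0.67  0.41  0.07 -0.   -1.23 -0.81]
travel m [-0.0003 -0.0019 -0.0025]
(589, 264.5) 80 31 [594.3 258.6  89.2] 93.5
(589, 264.5) 95 38 [593.6 257.2 101.5] 107.4
(589, 264.5) 108 62 [592.2 261.6 116.1] 119.0
(585.5, 184.9) 80 36 [590.2 177.4  88.5] 93.8
(585.5, 184.9) 95 35 [590.1 177.2 101.5] 106.0
(585.5, 184.9) 108 84 [588.3 181.3 116.6] 119.7
(581.7, 104.9) 80 37 [586.2  96.7  88.8] 93.9
(581.7, 104.9) 95 41 [587.   96.6 101.9] 106.6
(581.7, 104.9) 108 91 [584.  102.2 116.8] 119.9
```

View pics/g4.png

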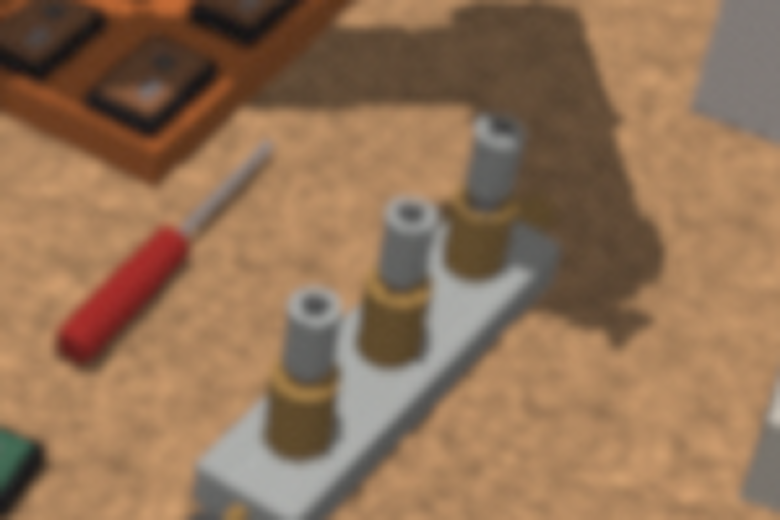

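The plug stands upright in the open fitting (495,150 in the crop). Its top is at about 119 mm against the neighbours' 120, so the nose is about 37.5 mm below the mouth, within range. The gripper is clear, so I hand in.

```bash
python3 -c "
from bench import workorder;print(workorder.job_done())"
```

```text
the job is handed in; nothing more can be done
None
```

The slim plug is fitted in the open push-in fitting, and the job was handed in at about 20.6 s of the 54 s allowed.

- **Push:** after the bead snapped past the grip, I pushed until the sensor read 13.7 N (about 15 N net). The highest sideways reading was about 5 N.
- **Tug:** resistance grew steadily to a reading of -11.5 N. Less the plug's weight and sensor offset, that is about 9.8 N on the collar, or roughly 2.8 mm of lift, short of its stop. The lift is worked out from force because the collar itself could not be seen. The tool rose 3.9 mm from neutral over the same pull (2.4 N/mm on the way up, against the collar's stated 3.5), and I did not establish why.
- **Release:** I eased the plug back to no load before letting go. The gripper is open and well clear above it.
- **Last picture:** the plug stands upright. Its top is at about 119 mm, against about 120 mm for its neighbours, so its nose is about 37.5 mm below the mouth (29.5 to 40.5 mm required).
- **Other items:** the thick-headed plug and the silencer were in place when I lifted the plug out. I did not re-check the rack or the tape afterwards. The screwdriver was in place in the final picture, and the visible corner of the electronic unit also looked in place.

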